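# Lock the spice mill's cup on its base

## Task

The amber cup of the spice mill has been set on its white motor base but is not locked. Take the red bar on top of the cup, push the cup straight down and, keeping it down, turn it clockwise (seen from above) a quarter-turn as far as it goes, so that the bar lines up with the two green ribs on the base and the cup stays locked when you let go. Leave the steel tin, which has a similar bar on its lid, where it stands.

Things in the scene. Friction and masses are not known exactly. Their poses are not given: they have to be found in the camera images.
- mill_bar (a point): grip point on the cup's axis, in the red bar (66 mm along x, 18 mm along y, 32 mm tall) on the cup's black cap: 10 mm below the bar's top, 22 mm above the cap's flat face (90 mm across), 189 mm above the worktop at the start; z up. Amber cup 82 mm across, 50 mm tall, on a fixed white base 132 mm across, 103 mm tall, with two green ribs on its rim. Bar and cup move as one
- mill_press (a joint): how far the cup is pushed down, in m: 0 up (start), 0.012 bottom. A spring pushes it up (4 N at the top, 9 N at the bottom). From 0.006 down it can turn; fully turned and let go, it clicks up to about 0.003 and is held there
- mill_turn (a joint): turn of the cup in rad, growing clockwise from above: 0 to 0.12 at the start, 1.48 (85 degrees) at the end stop, where the bar points at the green ribs. Locked from about 1.27. While the cup is up, turning is blocked at about 0.2. Turning takes under 0.3 N m
- tin_bar (a point): bystander to leave alone: centre of the dark steel bar (60 mm along x, 14 mm along y, 18 mm tall) on the lid of a loose, closed round steel tin with a blue band (103 mm across, 112 mm tall to the lid's face); 121 mm above the worktop, z up. Mill and tin stand either way round, left and right
Mind the look-alikes: they are no part of the job. What is shaped like the part that bears mill_bar but pink or purple is not meant.

How it is judged:
On the way:
1. the cup is pushed down at least 5 mm, not yet turned (value of joint mill_press above 0.005 m and value of joint mill_turn below 0.35 rad), for 0.05 s.
At the end, for the whole second after the job is handed in: the cup is turned clockwise beyond 1.25 rad (end stop 1.48), is still held at least 1.5 mm down by its lugs, and is at rest and released (value of joint mill_turn above 1.25 rad and value of joint mill_press above 0.0015 m and velocity of joint mill_turn between -0.05 and 0.05 rad/s); the robot touches nothing.
It fails at once if the steel tin is moved more than 30 mm or tipped (distance of tin_bar from where it was at the start of the episode above 0.03 m or angle between tin_bar's own z axis and vertical above 0.25 rad).
It also fails if it takes over 32 s, if anything falls off the work surface, if the arm or the gripper's body presses on something with over 40 N, if the wrist force passes 120 N, or if a joint passes its speed limit or range.

## Robot

A 6-joint arm with a two-finger parallel gripper is mounted at the origin on the work surface. World frame = base frame: x ahead of the robot, y to its left, z up, the work surface at z = 0. Lengths are in m, angles in rad, forces in N, time in s.
With the tool pointing down it reaches from about 0.25 to 0.775 m from the base axis. Payload 4 kg.
Tool frame: the origin (TCP) lies midway between the tips of the shut fingers; the grasp point (between the pads) lies 19 mm behind it; z points along the fingers, y is the direction in which the jaws open and shut (so a half turn about z gives the same grasp; the last joint's range is limited). The gripper opens to 94 mm and grips with 3 to 60 N. Pads are 16 mm wide; open, the fingers measure 119 mm over their backs; the gripper's body (75 mm by 177 mm) begins 78 mm behind the grasp point.
Start: joints at [1.034, 0.087, 1.371, -0, 1.684, -0.103], TCP at [0.231, 0.499, 0.206] pointing down, gripper open.
Joint ranges: [-3.1, 3.1], [-0.76, 2.03], [0.27, 2.55], [-1.08, 4.22], [0.17, 2.65], [-2.57, 2.57]. Speed limits (rad/s): [2.79, 2.79, 3.14, 3.14, 3.14, 3.14].

## Interface

Orientations are given as [roll, pitch, yaw] about the fixed x, y, z axes, in that order (R = Rz(yaw) Ry(pitch) Rx(roll)).
In Python, from bench import get_obs, snapshot, ticket gives the robot as it stands.
- The arm moves only by the shell command python3 -m creep 'ROWS' [OPENING]. ROWS is JSON, a list that holds one entry, the list of rows, each a list of 4 numbers: the shift along the tool's x, y, z in mm, then the turn about the tool's z in degrees. A call has 1 to 8 rows; each row shifts and turns the commanded pose from where the row before left it, along the tool's axes as they then stand; what a row does not reach is not made up. A row lasts 1/8 s, in which the tool goes at most 62.5 mm and 10.7 degrees, less where a joint would pass 70% of its speed; a pose out of reach is approached as far as the arm can. A call with a gripper value outside its range is refused whole. OPENING is the opening, from 0 (shut) to 1 (fully open), set as the call begins (- or left out, the last holds). The fingers move at their own pace and stop on an object; the grip force is fixed at half the most. Time passes only in rows, so rows that do not move let the fingers close. It gives the time, the measured TCP pose, the force and the opening at its end, in the units of the state.
- get_obs(): the state, without advancing time (a new reading comes with each control period).
- snapshot(name): name is "side" or "top" or "wrist"; returns a dict with "color" (480x640x3 uint8, red, green, blue), "depth" (480x640 float32, m along the optical axis (not along the pixel's ray), 0 where there is no reading), "fx", "fy", "cx", "cy" (pixels), "extrinsics" (4x4, takes a point from world to camera coordinates). Camera axes: x right, y down, z forward; pixel columns grow to the right and rows downward; lengths in m; the calibration is good to about 2 mm. A picture is of the moment at which its call begins.
- ticket.close_job(): hands the job in, once; it reports no verdict.
The state is a dict: "time": time; "joint_positions": joint angles; "qvel": joint speeds; "joint_torque": joint torques, N m; "tool_pos": TCP position; "ee_rot": TCP orientation; "wrist_force": force on the tool from outside, world axes, zero at the start; "wrist_torque": the same for the moment, N m; "width": finger opening in m.
Only numpy, scipy, OpenCV 4.12 (cv2) and the standard library are available. Lean on these libraries where they do the work, as an engineer would, in place of code of your own. Each camera call takes 0.05 s, during which the arm holds its last target. There are 200 camera calls.

## Working session

There is one attempt and no reset: what is moved stays moved. The work goes in short steps, Python scripts to look and compute and a shell command to move; the robot and the scene stay as the last step left them, time stands still between calls to the robot, and variables do not carry over. Pictures are saved under pics/ and viewed, on a budget of 10 in all, crops included, one or two more only if the job needs it, and the job is handed in when it is done.

```bash
mkdir -p pics; ls; cat > h.py <<'E'
import cv2,numpy as np
from bench import get_obs,snapshot,ticket
def save(s,n): cv2.imwrite('pics/'+n,cv2.cvtColor(s['color'] if isinstance(s,dict) else s,cv2.COLOR_RGB2BGR))
def pts(s):
    "world points per pixel"
    v,u=np.mgrid[:480,:640]; d=s['depth']
    c=np.stack([(u-s['cx'])/s['fx']*d,(v-s['cy'])/s['fy']*d,d,np.ones_like(d)],-1)
    return (c@np.linalg.inv(s['extrinsics']).T)[...,:3]
E
python3 - <<'E'
from h import *
o=get_obs(); print({k:np.round(v,3) for k,v in o.items()})
a=snapshot('top'); b=snapshot('side')
save(np.hstack([cv2.resize(a['color'],(400,300)),cv2.resize(b['color'],(400,300))]),'ov.png')
save(a,'top0.png')
np.savez('top.npz',**a)
print(np.round(np.linalg.inv(a['extrinsics'])[:3,3],2),np.round(np.linalg.inv(b['extrinsics'])[:3,3],2))
P=pts(a)
hsv=cv2.cvtColor(a['color'],cv2.COLOR_RGB2HSV)
m=((hsv[...,0]<8)|(hsv[...,0]>140))&(hsv[...,1]>90)&(hsv[...,2]>50)
n,l,st,c=cv2.connectedComponentsWithStats(m.astype('uint8'))
for i in range(1,n):
    if st[i,4]>30:
        k=l==i; print(c[i].round(),st[i],np.median(a['color'][k],0),np.median(P[k],0).round(3))
E
```

```text
pics
{'time': np.float64(0.0), 'joint_positions': array([ 1.034,  0.088,  1.372, -0.   ,  1.684, -0.103]), 'qvel': array([ 0.001, -0.   , -0.   , -0.   ,  0.001,  0.001]), 'joint_torque': array([ 0.0000e+00, -3.4018e+01, -3.0243e+01,  7.2000e-02,  3.3000e-02,
       -0.0000e+00]), 'tool_pos': array([0.231, 0.499, 0.204]), 'ee_rot': array([-3.139, -0.   ,  2.708]), 'wrist_force': array([-0.652,  0.2  , -0.74 ]), 'wrist_torque': array([ 0.007, -0.014,  0.01 ]), 'width': np.float64(0.094)}
[ 0.3  -0.08  1.03] [0.37 0.58 0.65]
[431. 149.] [417 132  29  35 526] [145.5  31.   28. ] [ 0.691 -0.294  0.195]
[411. 183.] [ 387  145   60   60 1413] [184. 102. 124.] [ 0.652 -0.271  0.075]
[564. 159.] [553 149  23  22 394] [207.  40.  35.] [ 0.718 -0.617  0.105]
[356. 230.] [343 213  26  36 465] [184.  34.  31.] [ 0.512 -0.141  0.197]
[469. 295.] [454 277  31  36 567] [167.  32.  30.] [ 0.393 -0.36   0.197]
[444. 303.] [434 278  30  43 144] [82. 42. 77.] [ 0.378 -0.334  0.089]
[349. 335.] [329 305  58  58 970] [155.5  89.  107. ] [ 0.309 -0.131  0.091]
[365. 332.] [353 314  24  38 470] [198.  39.  35.] [ 0.315 -0.162  0.197]
```

View pics/top0.png

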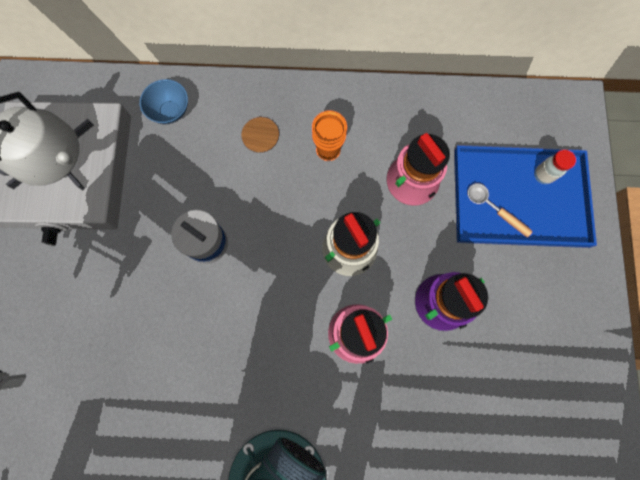

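View pics/ov.png

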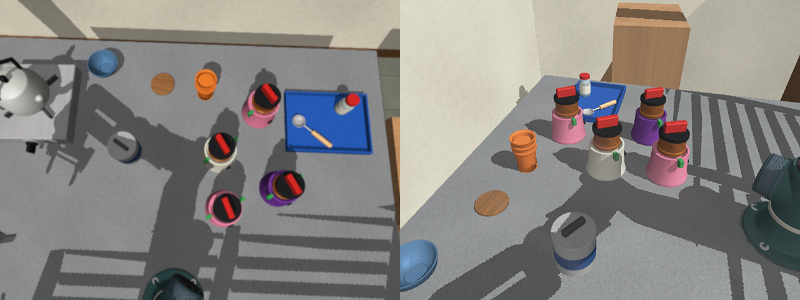

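The top view shows the bars that could be taken for the target: 
- White-base mill at (356,230): this is the target.
- Pink mills at (431,149) and (365,332).
- Purple mill at (469,295).
- Tin bar at (193,231), dark, with a blue band.
- Red bottle cap at (564,159).

The green ribs on the white base are near (330,257) and (375,222).

```bash
python3 - <<'E'
from h import *
a=dict(np.load('top.npz')); P=pts(a); hsv=cv2.cvtColor(a['color'],cv2.COLOR_RGB2HSV)
roi=np.zeros((480,640),bool); roi[195:280,315:392]=1
m=((hsv[...,0]<8)|(hsv[...,0]>170))&(hsv[...,1]>150)&roi&(P[...,2]>.192)&(hsv[...,2]>120)
# cast onto the bar-top plane z=.199
T=np.linalg.inv(a['extrinsics']); v,u=np.nonzero(m)
def cast(u,v,z):
    d=np.stack([(u-a['cx'])/a['fx'],(v-a['cy'])/a['fy'],np.ones(len(u))],-1)@T[:3,:3].T
    return (T[:3,3]+d*((z-T[2,3])/d[:,2:]))[:,:2]
X=cast(u,v,.199)
r=cv2.minAreaRect((X*1000).astype(np.float32)); print('bar',r,X.mean(0),m.sum())
w,V=np.linalg.eigh(np.cov(X.T)); e=V[:,1]; print('bar dir deg',np.degrees(np.arctan2(e[1],e[0])))
g=(hsv[...,0]>45)&(hsv[...,0]<80)&(hsv[...,1]>120)&roi
n,l,st,c=cv2.connectedComponentsWithStats(g.astype('uint8'))
for i in range(1,n): print('green',c[i],st[i,4],np.median(P[l==i],0).round(3))
o=get_obs(); print(o['ee_rot'],o['joint_positions'][[0,5]])
save(cv2.resize(a['color'][185:295,290:410],None,fx=5,fy=5,interpolation=2),'crop.png')
E
```

```text
bar ((512.4801635742188, -141.31161499023438), (65.39398193359375, 18.51657485961914), 31.759992599487305) [ 0.51242096 -0.14137322] 307
bar dir deg -148.4614293020042
green [376.15384615 222.19230769] 26 [ 0.554 -0.192  0.106]
green [329.5        256.22727273] 44 [ 0.474 -0.092  0.105]
[-3.13963034e+00 -2.16629714e-04  2.70778496e+00] [ 1.03389275 -0.10309457]
```

View pics/crop.png

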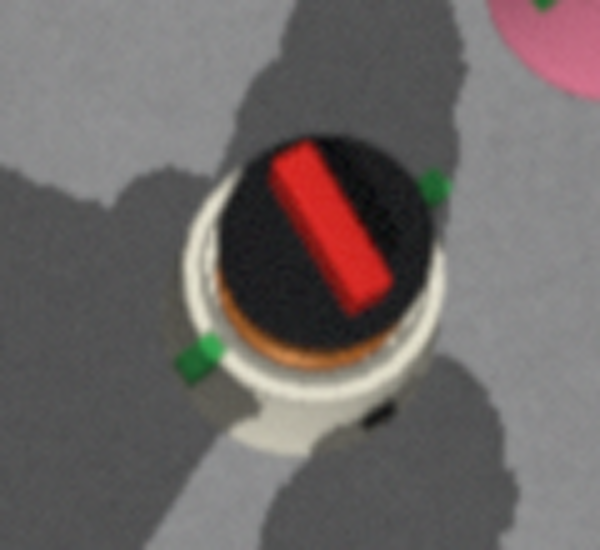

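The crop confirms the white base, amber cup, black cap and red bar. The bar runs at 31.6° in world x,y and the ribs at about -51°, so it needs about 83° clockwise. I'll rise and turn to yaw 31.6° first, then traverse.

```bash
python3 -m creep '[[[0,0,-50,10.3],[0,0,-50,10.3],[0,0,0,10.3],[0,0,0,10.3],[0,0,0,10.3],[0,0,0,10.3],[0,0,0,10.3],[0,0,0,10.3]]]' 1; python3 -m creep '[[[0,0,0,10.3],[0,0,0,10.3],[0,0,0,10.3],[0,0,0,10.3],[-8,57.7,0,0],[-8,57.7,0,0],[-8,57.7,0,0],[-8,57.7,0,0]]]'
```

```text
time: 1.1
tool_pos: [0.2311, 0.4989, 0.3048]
ee_rot: [-3.141, 0.001, 1.264]
wrist_force: [-0.6, -0.5, -1.1]
width: 0.0942
time: 2.1
tool_pos: [0.3249, 0.2839, 0.305]
ee_rot: [3.141, 0.0, 0.551]
wrist_force: [0.5, -0.2, 0.1]
width: 0.094
```

```bash
python3 -m creep '[[[-8,57.7,0,0],[-8,57.7,0,0],[-8,57.7,0,0],[-8,57.7,0,0],[-8,57.7,0,0],[-8,57.7,0,0],[-8,57.7,0,0],[-8,57.7,0,0]]]' ; python3 -m creep '[[[0,0,0,0],[0,0,0,0]]]'
python3 - <<'E'
from h import *
s=snapshot('wrist'); save(s,'w1.png'); P=pts(s); hsv=cv2.cvtColor(s['color'],cv2.COLOR_RGB2HSV)
m=((hsv[...,0]<8)|(hsv[...,0]>170))&(hsv[...,1]>150)&(hsv[...,2]>90)&(P[...,2]>.19)&(P[...,2]<.21)
n,l,st,c=cv2.connectedComponentsWithStats(m.astype('uint8'))
for i in range(1,n):
    if st[i,4]>200:
        X=P[l==i]; print(c[i],st[i,4],cv2.minAreaRect((X[:,:2]*1000).astype(np.float32)),X.mean(0))
o=get_obs(); print(o['tool_pos'],o['ee_rot'],o['joint_positions'].round(3),o['wrist_force'])
E
```

```text
time: 3.1
tool_pos: [0.5119, -0.1431, 0.305]
ee_rot: [-3.141, 0.0, 0.55]
wrist_force: [0.6, -0.0, -0.7]
width: 0.0937
time: 3.35
tool_pos: [0.5113, -0.1408, 0.3049]
ee_rot: [-3.14, 0.0, 0.55]
wrist_force: [0.4, -0.2, -0.6]
width: 0.094
[597.34059829 146.49188034] 2340 ((694.1519775390625, -295.64239501953125), (65.563232421875, 19.67803382873535), 35.34955596923828) [ 0.69367751 -0.29280515  0.19727629]
[318.4732566  234.99255247] 1477 ((514.4905395507812, -142.85525512695312), (65.34660339355469, 16.80958366394043), 31.213224411010742) [ 0.51569741 -0.141851    0.19839423]
[436.66272966 440.15748031] 762 ((390.8793029785156, -364.90679931640625), (55.381099700927734, 17.69662094116211), 29.793569564819336) [ 0.39094526 -0.36323895  0.19778104]
[ 0.51128052 -0.14023438  0.30551246] [-3.14089035e+00 -2.06463231e-04  5.51563488e-01] [-3.750e-01  4.500e-02  1.218e+00  1.000e-03  1.878e+00  6.440e-01] [-0.59094123  0.28075551  0.12950767]
```

View pics/w1.png

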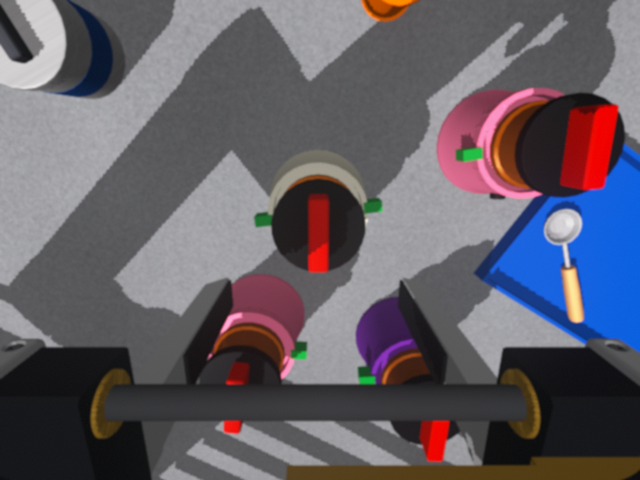

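The wrist view shows the white mill centred at (318,235), with the bar aligned between the jaws. Both measurements agree to about 2 mm. I'll make a small correction and descend.

```bash
python3 -m creep '[[[1,2,30,0],[0,0,40,0],[0,0,30,0],[0,0,20,0],[0,0,13,0],[0,0,0,0]]]' 1; python3 -m creep '[[[0,0,0,0],[0,0,0,0],[0,0,0,0],[0,0,0,0],[0,0,0,0],[0,0,0,0]]]' 0
```

```text
time: 4.15
tool_pos: [0.513, -0.1413, 0.1721]
ee_rot: [-3.141, 0.0, 0.552]
wrist_force: [0.0, 0.1, 0.2]
width: 0.0944
time: 4.9
tool_pos: [0.5135, -0.1425, 0.1724]
ee_rot: [-3.141, -0.0, 0.55]
wrist_force: [-0.7, 0.7, -0.5]
width: 0.0371
```

```bash
python3 -m creep '[[[0,0,0,0],[0,0,0,0],[0,0,0,0],[0,0,0,0],[0,0,0,0],[0,0,0,0]]]'
```

```text
time: 5.65
tool_pos: [0.5135, -0.1425, 0.1724]
ee_rot: [3.142, -0.0, 0.551]
wrist_force: [1.3, -0.1, -0.9]
width: 0.0177
```

The bar is gripped at 17.7 mm, which matches its 18 mm width. Next I push down.

```bash
python3 -m creep '[[[0,0,4,0],[0,0,4,0],[0,0,3,0],[0,0,1,0],[0,0,0,0],[0,0,0,0]]]'
```

```text
time: 6.4
tool_pos: [0.5137, -0.1424, 0.1624]
ee_rot: [3.14, -0.001, 0.551]
wrist_force: [-1.8, 0.9, 7.5]
width: 0.0177
```

Pressed about 10 mm, and the force matches the spring. I'll press a little more, then turn clockwise.

```bash
python3 -m creep '[[[0,0,1,0],[0,0,0,6],[0,0,0,8],[0,0,0,8],[0,0,0,8],[0,0,0,8],[0,0,0,8],[0,0,0,8]]]'; python3 -m creep '[[[0,0,0,8],[0,0,0,8],[0,0,0,6],[0,0,0,0]]]'; python3 -c "
from h import *
o=get_obs();print(o['wrist_torque'],o['wrist_force'],o['joint_positions'],o['ee_rot'])"
```

```text
time: 7.4
tool_pos: [0.5136, -0.1419, 0.1615]
ee_rot: [-3.141, -0.001, -0.396]
wrist_force: [-2.6, 2.5, 8.1]
width: 0.0182
time: 7.9
tool_pos: [0.5138, -0.1417, 0.1615]
ee_rot: [-3.14, -0.001, -0.776]
wrist_force: [-2.7, 2.6, 7.7]
width: 0.0179
[ 0.58770771  0.74346347 -0.06813609] [-2.65496934  2.58700586  7.74813296] [-3.76526252e-01  6.08191675e-02  1.48583834e+00  1.57201226e-03
  1.59353653e+00  1.97046476e+00] [-3.13960072e+00 -6.76906029e-04 -7.76158514e-01]
```

```bash
python3 -m creep '[[[0,0,0,4],[0,0,0,4],[0,0,0,2],[0,0,0,0],[0,0,0,0]]]'; python3 -c "
from h import *
o=get_obs();print(o['wrist_torque'],o['wrist_force'],o['joint_positions'],o['ee_rot'])"
```

```text
time: 8.52
tool_pos: [0.5139, -0.1417, 0.1615]
ee_rot: [-3.14, -0.001, -0.948]
wrist_force: [-1.9, 1.8, 7.9]
width: 0.0187
[0.46632585 0.63344849 0.59638385] [-1.91400101  1.76416612  7.89086382] [-3.76274690e-01  6.08620148e-02  1.48576214e+00  1.20985515e-03
  1.59325159e+00  2.14249040e+00] [-3.13964653e+00 -7.89494265e-04 -9.47941328e-01]
```

The end stop is reached: torque rose to 0.6 N m at 86° of turn. I'll ease the torque, let the cup rise into its lock while still holding it, then open.

```bash
python3 -m creep '[[[0,0,0,-1],[0,0,-3,0],[0,0,-3,0],[0,0,-3,0],[0,0,0,0]]]'; python3 -c "
from h import *
o=get_obs();print(o['wrist_torque'],o['wrist_force'],o['ee_rot'])"; python3 -m creep '[[[0,0,0,0],[0,0,0,0],[0,0,0,0],[0,0,0,0],[0,0,0,0],[0,0,0,0],[0,0,0,0],[0,0,0,0]]]' 1
```

```text
time: 9.15
tool_pos: [0.5138, -0.1417, 0.1693]
ee_rot: [-3.14, 0.0, -0.932]
wrist_force: [-1.4, 2.6, 5.7]
width: 0.018
[0.62300968 0.3919783  0.5276754 ] [-1.44898011  2.60663651  5.70200601] [-3.13999896e+00  2.38558466e-05 -9.31551141e-01]
time: 10.15
tool_pos: [0.5135, -0.1424, 0.1685]
ee_rot: [-3.141, -0.0, -0.933]
wrist_force: [0.7, -0.3, -0.2]
width: 0.0931
```

Released. Now I lift straight up and check.

```bash
python3 -m creep '[[[0,0,-15,0],[0,0,-40,0],[0,0,-50,0],[0,0,-50,0],[0,0,0,0],[0,0,0,0]]]'
python3 - <<'E'
from h import *
s=snapshot('wrist'); P=pts(s); hsv=cv2.cvtColor(s['color'],cv2.COLOR_RGB2HSV); save(s,'w2.png')
m=((hsv[...,0]<8)|(hsv[...,0]>170))&(hsv[...,1]>150)&(hsv[...,2]>90)&(P[...,2]>.185)&(P[...,2]<.21)
n,l,st,c=cv2.connectedComponentsWithStats(m.astype('uint8'))
for i in range(1,n):
    if st[i,4]>200:
        X=P[l==i]; w,V=np.linalg.eigh(np.cov(X[:,:2].T)); e=V[:,1]
        print(c[i],st[i,4],X.mean(0).round(4),np.median(X[:,2]),np.percentile(X[:,2],90),'dir',np.degrees(np.arctan2(e[1],e[0])))
E
```

```text
time: 10.9
tool_pos: [0.5135, -0.1424, 0.3237]
ee_rot: [-3.141, -0.0, -0.933]
wrist_force: [-0.3, 0.5, -0.7]
width: 0.0944
[585.96604938 109.80144033] 1944 [ 0.397  -0.3605  0.1978] 0.19835425370426868 0.19948512324073134 dir -149.91580324663263
[314.41418764 229.32494279] 1311 [ 0.5157 -0.145   0.1954] 0.19556625382790754 0.19653952950211384 dir 128.45148952295276
[486.26152623 327.82591415] 1258 [ 0.3182 -0.1657  0.1968] 0.1982894669581637 0.19952063203040835 dir -158.0710809655399
```

View pics/w2.png

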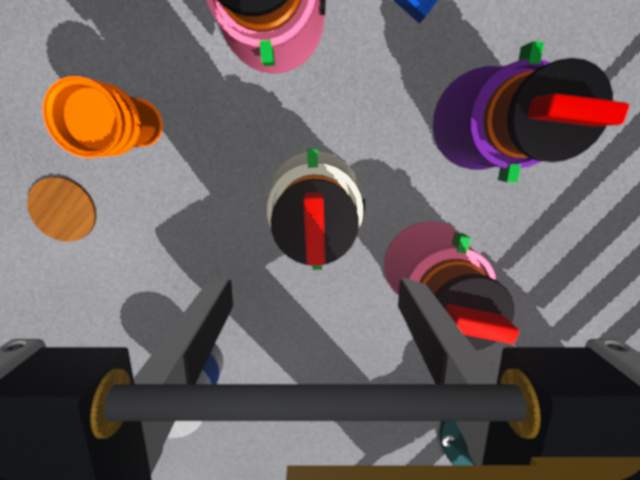

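The bar at (314,229) now lines up with the green ribs at (312,157) and (317,266), at -51.5° against -51.3° for the ribs. Its top sits about 2.8 mm lower than at the start, so the cup is locked.

```bash
python3 -c "
from bench import ticket; print(ticket.close_job())"
```

```text
the job is handed in; nothing more can be done
None
```

The cup on the white base is locked and the job is handed in. No verdict was reported.

**What I did:** I gripped the red bar and pushed it down about 10–11 mm, with the force near the spring's expected 8 N. Keeping it down, I turned it clockwise about 86° until the torque rose to 0.6 N m at the end stop. I let the cup rise into its lock while still gripped, then opened the fingers and lifted clear.

**Last checks:**
- **Turn:** the bar direction is -51.5°, against -51.3° for the ribs. It started at +31.6°, so it has turned about 83°.
- **Lock:** the bar top is about 2.8 mm lower than at the start.
- **Release:** the gripper is open about 155 mm above where it let go, with wrist force near zero. The clock read about 11 s at the last move.
- **Tin:** I did not measure it at the end. The fingers stayed well above it on the way over, and no unexpected contact forces appeared.

No check failed. The two position measurements of the bar differed by about 2 mm, so I used their average.

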